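# Check the corner springs of a tilt plate

## Task

Check the springs of the tilt plate on the worktop using the fingertips only: press the corner with the red round pad down until its pointer lies in the red band of its scale, keep it there for a second without letting the pointer drop out below the band, then let go so that the plate springs back level. Then do the same at the corner with the blue pad and the blue band, and finish with the plate released and level. Do not lift or shove the mount or shift its bands, and leave the tools and parts lying round it where they are.

Things in the scene. Friction and masses are not known exactly. Their poses are not given: they have to be found in the camera images.
- tilt_mount: the mount: loose grey base 150 x 290 x 12 mm, 2.5 kg, that carries the tilt plate. Origin: centre of its underside; z up, y along its length to the red end; pads and the faces of the scales lie on its -x side, towards the robot. White scale plates 38 mm wide, 94 mm high stand at x = -48, y = +122 (red) and -122 mm (blue); hinge lugs 24 mm wide, 75 mm high at x = +-70, y = 0
- tilt_plate (a joint): tilt in rad of the sprung aluminium plate (130 x 150 x 8 mm) about a hinge along the mount's x axis, y = 0, height 65 mm. 0 = level, at rest; + = red corner down, - = blue corner down; stops at +-0.38. A spring of 2 N m/rad brings it back (about 7 N on a pad at 0.2 rad). A pointer is at the middle of its band at tilt = red_mark (red) or tilt = -blue_mark (blue)
- red_mark (a joint): where the red band is set on its scale: angle in rad below level at which the red pointer lies in its middle (0.13 to 0.26); it stays where it is
- blue_mark (a joint): the same for the blue band and the blue pointer (0.13 to 0.26)
- red_pad (a point): centre of the red ball-shaped pad, radius 14 mm, half sunk in the plate's corner (mount x = -45, y = +60 mm, 71 mm above the worktop when level); press its top, 14 mm straight above this point at any tilt. Moves with the plate: it is 60 mm from the hinge line across and 6 mm above it
- blue_pad (a point): centre of the blue ball-shaped pad, radius 14 mm, at the corner at mount x = -45, y = -60 mm; its top lies 14 mm straight above it. Moves with the plate
- red_pointer (a point): tip of the thin black pointer (3 mm thick) that sticks out of the plate at the red end, 125 mm from the hinge axis, 5 mm in front of the red band; it drops 2.1 mm for each mm that the red pad drops
- blue_pointer (a point): tip of the same kind of pointer at the blue end
- red_band (a point): middle of the face of the red band, a tab 18 mm wide and 12 mm high on the red end's scale, 125 mm from the hinge axis; its z axis points up along the scale
- blue_band (a point): middle of the face of the blue band, the same on the blue end's scale
- spanner: bystander: steel combination spanner 180 mm long, 7 mm thick, lying beyond the red end of the mount; origin centre of its underside, long along its y
- hex_key: bystander: black hex key, 31 x 83 x 5 mm, lying behind the mount; origin centre of its underside
- nut: bystander: steel hexagon nut, 22 mm across, 9 mm high, lying in front of the mount; origin centre of its underside
- measure: bystander: yellow tape measure, 43 x 79 mm, 66 mm high, standing behind the mount; origin centre of its underside
- jar: bystander: clear jar with a grey lid, 56 mm across, 90 mm high, to the left of the mount; origin centre of its underside
- cutters: bystander: pliers with blue handles, 52 x 169 x 14 mm, lying to the left of the mount; origin centre of its underside

How it is judged:
By the outcome, as a careful person would: the job done as asked, in the order asked, and still so for the second after the job is handed in, with the robot touching nothing.
It also fails if it takes over 45 s, if anything falls off the work surface, if the arm or the gripper's body presses on something with over 40 N, if the wrist force passes 120 N, or if a joint passes its speed limit or range.

## Robot

A 6-joint arm with a two-finger parallel gripper is mounted at the origin on a cart in front of the work surface, level with it; the furniture and walls round the work are solid. World frame = base frame: x ahead of the robot, y to its left, z up, the work surface at z = 0. Lengths are in mm, angles in degrees, forces in N, time in s.
With the tool pointing down it reaches from about 300 to 850 mm from the base axis. Payload 4.2 kg.
Tool frame: the origin (TCP) lies on the mounting face of the last link; the fingertips stand 191 mm ahead of it and the grasp point (between the pads) lies 172 mm ahead of it; z points along the fingers, y is the direction in which the jaws open and shut (so a half turn about z gives the same grasp; the last joint's range is limited). The gripper opens to 91 mm and grips with 3 to 60 N. Pads are 32 mm wide; open, the fingers measure 118 mm over their backs; the gripper's body (76 mm by 178 mm) begins 60 mm behind the grasp point.
Start: joints at [71.906, 18.312, 89.639, -0, 72.044, -1.146], TCP at [167.612, 550.026, 404.776] pointing down, gripper open.
Joint ranges: [-177.97, 177.97], [-48.28, 115.42], [12.27, 149.76], [-77.06, 257.06], [2.81, 150.46], [-146.56, 146.56]. Speed limits (degrees/s): [147.25, 147.25, 180, 180, 180, 180].

## Interface

Orientations are given as [roll, pitch, yaw] about the fixed x, y, z axes, in that order (R = Rz(yaw) Ry(pitch) Rx(roll)).
In Python, from workcell import env gives the robot as it stands.
- The arm moves only by the shell command python3 -m handwheel 'ROWS' [FORCE]. ROWS is JSON, a list of rows, each an object with "gripper": the opening in per cent of the stroke, from 0 (shut) to 100 (fully open); "travel": the shift along the tool's x, y, z in m, a list of three; "twist": the turn about the tool's z in rad. In form: [{"gripper": gripper, "travel": [x, y, z], "twist": twist}, ...]. A call has 1 to 5 rows; each row shifts and turns the commanded pose from where the row before left it, along the tool's axes as they then stand; what a row does not reach is not made up. A row lasts 1/12 s, in which the tool goes at most 41.7 mm and 7.16 degrees, less where a joint would pass 70% of its speed; a pose out of reach is approached as far as the arm can. A call with a gripper value outside its range is refused whole. The fingers move at their own pace and stop on an object; FORCE is the grip in N (left out, the last holds). Time passes only in rows, so rows that do not move let the fingers close. It gives the time, the measured TCP pose, the force and the opening at its end, in the units of the state.
- env.state(): the state, without advancing time (a new reading comes with each control period).
- env.grab_frame(name): name is "scene" or "side" or "wrist"; returns a dict with "frame" (400x640x3 uint8, red, green, blue), "intrinsics" (3x3 intrinsics, pixels), "k1" (the pictures are not rectified: a ray, as slopes to the right and down, at radius r is drawn at 1 + k1 r^2 times it, then the intrinsics apply), "extrinsics" (4x4, takes a point from camera to world coordinates). Camera axes: x right, y down, z forward; pixel columns grow to the right and rows downward; lengths in mm; the calibration is good to about 2 mm. A picture is of the moment at which its call begins. There is no depth.
- env.job_done(): hands the job in, once; it reports no verdict.
Trained networks look in the newest picture that a camera, given by its name, has taken for a name from the list of things; names that differ only in an ending like _2 or _b are one class to them, and where a whole thing is asked for, a point or a joint stands for the part that bears it (a point fixed in the world has none). Each returns a list of dicts, best first, with "confidence" (0 to 1); they miss things now and then, are a little off and sometimes report something else, mostly with a low value. They report only what shows in the picture. A call takes as long as a camera call.
- env.trace(camera, thing): "pixels" (400x640 bool, what is visible of it) and "uv" ([column, row] in pixels, amid what is visible of it).
- env.pinpoint(camera, thing): "uv" ([column, row] in pixels: a listed point, or the origin of a listed thing).
The state is a dict: "time_s": time; "qpos": joint angles; "qvel": joint speeds; "effort": joint torques, N m; "ee_pos": TCP position; "ee_rot": TCP orientation; "force": force on the tool from outside, world axes, zero at the start; "torque": the same for the moment, N m; "gripper_width": finger opening in mm.
Only numpy, scipy, OpenCV 4.12 (cv2) and the standard library are available. Lean on these libraries where they do the work, as an engineer would, in place of code of your own. Each camera call takes 0.05 s, during which the arm holds its last target. There are 200 camera calls.

## Working session

There is one attempt and no reset: what is moved stays moved. The work goes in short steps, Python scripts to look and compute and a shell command to move; the robot and the scene stay as the last step left them, time stands still between calls to the robot, and variables do not carry over. Pictures are saved under pics/ and viewed, about 8 in all and at most 12, crops included, and the job is handed in when it is done.

```bash
mkdir -p pics
cat > h.py <<'E'
import numpy as np, cv2
from workcell import env
from scipy.optimize import least_squares
def project(f,P):
    E=np.array(f["extrinsics"]);K=np.array(f["intrinsics"])
    p=(np.atleast_2d(P)-E[:3,3])@E[:3,:3]
    s=p[:,:2]/p[:,2:];r2=(s**2).sum(1,keepdims=True)
    s=s*(1+f["k1"]*r2)
    return s@K[:2,:2].T+K[:2,2]
def grab(n):
    return env.grab_frame(n)
def save(f,name):
    cv2.imwrite("pics/"+name+".png",cv2.cvtColor(f["frame"],cv2.COLOR_RGB2BGR))
E
python3 - <<'E'
from h import *
s=env.state();print(s)
obs=[]
for c in ["scene","side"]:
    f=grab(c);save(f,c+"0");print(c,np.round(f["extrinsics"],2).tolist(),f["k1"])
    for t in ["tilt_mount","red_pad","blue_pad","red_band","blue_band","red_pointer","blue_pointer"]:
        print(c,t,[(np.round(d["uv"],1).tolist(),round(d["confidence"],2)) for d in env.pinpoint(c,t)[:2]])
print(env.state()["time_s"])
E
```

```text
{'time_s': 0.0, 'qpos': array([ 7.19075617e+01,  1.83500191e+01,  8.97080042e+01, -2.71995572e-03,
        7.20421330e+01, -1.14525860e+00]), 'qvel': array([ 0.11134749,  0.02789784,  0.00022629,  0.03434695,  0.0126612 ,
       -0.05193698]), 'effort': array([-2.55232160e-03, -4.12466097e+01, -2.31967467e+01,  7.25103356e-02,
        4.58805438e-02, -1.43132402e-04]), 'ee_pos': array([167.55042823, 549.86026333, 403.92541153]), 'ee_rot': array([-1.79899812e+02,  5.83619939e-04,  1.63053662e+02]), 'force': array([ 0.1223542 ,  0.44250957, -0.27233135]), 'torque': array([0.05567337, 0.01082057, 0.01157953]), 'gripper_width': 91.4525472702345}
scene [[0.83, -0.26, 0.49, 44.37], [-0.55, -0.43, 0.72, -527.31], [0.02, -0.87, -0.5, 636.34], [0.0, 0.0, 0.0, 1.0]] -0.06182877108953666
scene tilt_mount [([359.1, 273.0], 0.64)]
scene red_pad [([329.1, 235.5], 0.95)]
scene blue_pad [([351.3, 264.7], 0.98)]
scene red_band []
scene blue_band [([361.9, 296.8], 0.44)]
scene red_pointer [([313.9, 221.5], 0.69), ([273.7, 187.8], 0.69)]
scene blue_pointer [([359.9, 291.2], 0.58)]
side [[0.82, -0.36, 0.44, 85.28], [-0.57, -0.51, 0.65, -418.83], [-0.01, -0.78, -0.62, 709.84], [0.0, 0.0, 0.0, 1.0]] -0.11946800878365588
side tilt_mount [([365.7, 265.7], 0.75)]
side red_pad [([337.0, 225.7], 0.56)]
side blue_pad [([359.5, 266.6], 0.71), ([416.4, 264.9], 0.48)]
side red_band [([375.2, 296.8], 0.33)]
side blue_band [([374.5, 300.8], 0.51)]
side red_pointer [([317.9, 212.7], 0.66)]
side blue_pointer [([371.2, 294.9], 0.6)]
0.8
```

View pictures.

```bash
cat >> h.py <<'E'
def pt(name,tilt=0,rm=.2,bm=.2):
    c,s=np.cos(tilt),np.sin(tilt)
    def rot(y,z): # + tilt: red (+y) down
        return [y*c+z*s,65-y*s+z*c]
    return {"tilt_mount":[0,0,0],"red_pad":[-45,*rot(60,6)],"blue_pad":[-45,*rot(-60,6)],
     "red_pointer":[-53,*rot(125,0)],"blue_pointer":[-53,*rot(-125,0)]}[name]
def fit(obs,x0):
    """obs: list of (frame,name,uv); returns x,y,yaw"""
    def res(p):
        c,s=np.cos(p[2]),np.sin(p[2]);R=np.array([[c,-s,0],[s,c,0],[0,0,1]])
        return np.concatenate([(project(f,R@pt(n)+[p[0],p[1],0])-uv).ravel() for f,n,uv in obs])
    r=least_squares(res,x0,loss="soft_l1",f_scale=2);return r.x,res(r.x).reshape(-1,2)
E
python3 - <<'E'
from h import *
obs=[];fr={}
for c in ["scene","side"]:
    f=fr[c]=grab(c)
    for t in ["tilt_mount","red_pad","blue_pad","red_pointer","blue_pointer"]:
        d=env.pinpoint(c,t)
        if d: obs.append((f,t,np.array(d[0]["uv"])))
x,r=fit(obs,[400,100,0.])
print(x[:2],np.degrees(x[2]));
for o,e in zip(obs,r):print(o[1],o[2].round(1),e.round(1))
np.save("mount.npy",x)
c,s=np.cos(x[2]),np.sin(x[2]);R=np.array([[c,-s,0],[s,c,0],[0,0,1]])
for n in("red_pad","blue_pad"):print(n,R@pt(n)+[x[0],x[1],0])
a=[cv2.resize(fr[c]["frame"][140:340,200:500],None,fx=2.6,fy=2.6,interpolation=3)[:, :780] for c in fr]
for i,q in zip("ab",a): save({"frame":q},"crop"+i)
E
```

```text
[562.87750355  89.02063368] 1427.4633489595114
tilt_mount [358.8 270.9] [-2.5  0.9]
red_pad [328.2 236.3] [-1.1 -3.4]
blue_pad [353.1 264.9] [-2.8  1.1]
red_pointer [312.5 220.6] [ 0.4 -0.3]
blue_pointer [360.4 291.2] [ 0.4 -0.6]
tilt_mount [365.9 265.3] [ 0.1 -1. ]
red_pad [335.4 224.7] [0.4 2.8]
blue_pad [361.9 267.1] [-0.3 -1.4]
red_pointer [316.7 211.8] [3.5 0.7]
blue_pointer [371.5 292.6] [2.1 0.5]
red_pad [531.97426785 157.35795894  71.        ]
blue_pad [505.9265773   40.21907634  71.        ]
```

View pics/scene0.png

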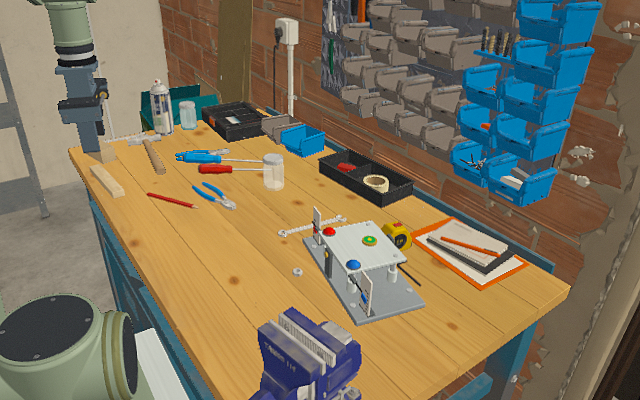

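View pics/cropb.png

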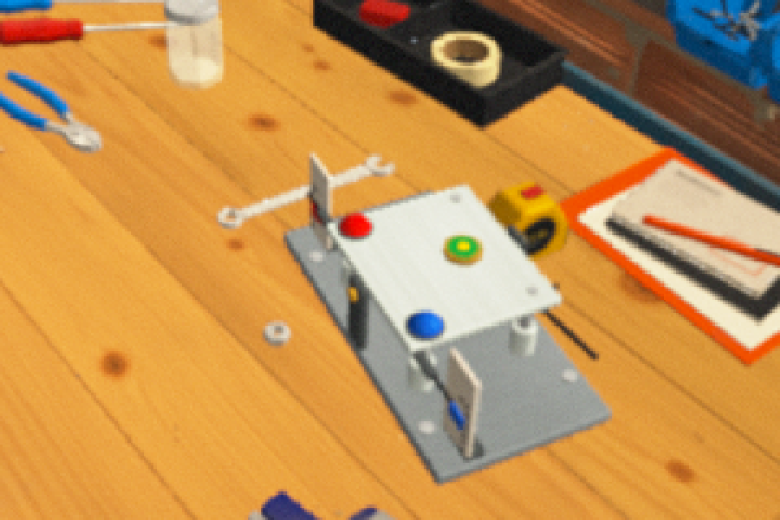

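Run:
```python
from h import *
from scipy.spatial.transform import Rotation as Ro
s=env.state();f=grab("wrist")
R=Ro.from_euler("xyz",s["ee_rot"],degrees=True).as_matrix();E=np.array(f["extrinsics"])
print("tool axes in world (cols)\n",R.round(3))
print("cam in tool\n",(R.T@E[:3,:3]).round(3),R.T@(E[:3,3]-s["ee_pos"]));print(f["intrinsics"])
T=np.array([520,100,s["ee_pos"][2]]);print("to mid pads in tool",R.T@(T-s["ee_pos"]))
```

```text
tool axes in world (cols)
 [[-0.957  0.291  0.   ]
 [ 0.291  0.957  0.   ]
 [-0.     0.    -1.   ]]
cam in tool
 [[ 0.001 -0.971 -0.238]
 [ 1.     0.001  0.001]
 [-0.    -0.238  0.971]] [64.46779191  1.54567648 20.49062154]
[[348.71874311   0.         319.17520156]
 [  0.         348.71874311 198.17554277]
 [  0.           0.           1.        ]]
to mid pads in tool [-4.68261009e+02 -3.27785462e+02 -2.23358484e-02]
```

```bash
R='{"gripper":0,"travel":[-0.0259,-0.0224,0],"twist":0}'
python3 -m handwheel '[{"gripper":0,"travel":[-0.0259,-0.0224,0],"twist":0},{"gripper":0,"travel":[-0.0259,-0.0224,0],"twist":0},{"gripper":0,"travel":[-0.0259,-0.0224,0],"twist":0},{"gripper":0,"travel":[-0.0259,-0.0224,0],"twist":0},{"gripper":0,"travel":[-0.0259,-0.0224,0],"twist":0}]' 20
python3 -m handwheel '[{"gripper":0,"travel":[-0.0259,-0.0224,0],"twist":0},{"gripper":0,"travel":[-0.0259,-0.0224,0],"twist":0},{"gripper":0,"travel":[-0.0259,-0.0224,0],"twist":0},{"gripper":0,"travel":[-0.0259,-0.0224,0],"twist":0},{"gripper":0,"travel":[-0.0259,-0.0224,0],"twist":0}]'
python3 -m handwheel '[{"gripper":0,"travel":[-0.0259,-0.0224,0],"twist":0},{"gripper":0,"travel":[-0.0259,-0.0224,0],"twist":0},{"gripper":0,"travel":[-0.0259,-0.0224,0],"twist":0},{"gripper":0,"travel":[-0.0259,-0.0224,0],"twist":0},{"gripper":0,"travel":[-0.0259,-0.0224,0],"twist":-0.078}]'
python3 - <<'E'
from h import *
f=grab("wrist");save(f,"w1");s=env.state();print(s["time_s"],s["ee_pos"],s["ee_rot"],s["gripper_width"])
obs=[]
for t in ["tilt_mount","red_pad","blue_pad","red_pointer","blue_pointer","red_band","blue_band"]:
    d=env.pinpoint("wrist",t);print(t,[(np.round(q["uv"],1),round(q["confidence"],2)) for q in d[:2]])
    if d and "band" not in t: obs.append((f,t,np.array(d[0]["uv"])))
x,r=fit(obs,np.load("mount.npy"));print(x[:2],np.degrees(x[2])%360,r.round(1).tolist())
E
```

```text
time_s: 1.87
ee_pos: [259.3, 403.7, 404.8]
ee_rot: [180.0, 0.0, 163.1]
force: [-0.3, 0.2, 0.2]
gripper_width: 60.9
time_s: 2.28
ee_pos: [350.5, 258.7, 405.0]
ee_rot: [180.0, 0.0, 163.1]
force: [0.5, -0.1, -0.1]
gripper_width: 27.7
time_s: 2.7
ee_pos: [441.8, 113.7, 405.0]
ee_rot: [180.0, 0.0, 167.6]
force: [-0.1, 0.9, 0.1]
gripper_width: 0.5
2.75 [444.58758419 110.15643122 405.02009873] [-179.80383173    0.28261668  167.74439323] 0.3026754412490905
tilt_mount []
red_pad []
blue_pad []
red_pointer [(array([446.7, 249.3]), 0.66)]
blue_pointer []
red_band [(array([438.4, 247.8]), 0.39)]
blue_band []
[562.47832819  90.81129049] 349.5495556489175 [[-0.0, 0.0]]
```

View pics/w1.png

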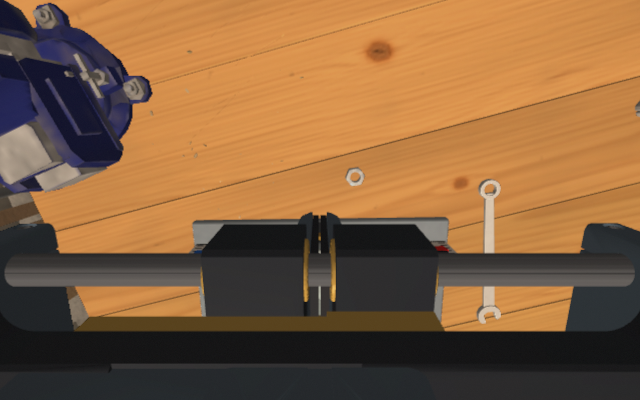

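```bash
cat > bands.py <<'E'
from h import *
obs=[];T=[]
fs={c:grab(c) for c in("scene","side")}
R0=lambda y:np.array([[np.cos(y),-np.sin(y),0],[np.sin(y),np.cos(y),0],[0,0,1]])
x=np.load("mount.npy")
for c,f in fs.items():
    im=cv2.cvtColor(cv2.imread(f"pics/{c}0.png"),cv2.COLOR_BGR2RGB);I=im.astype(int)
    for col,sg in(("red",1),("blue",-1)):
        ch,ot=(0,2) if col=="red" else (2,0)
        m=((I[...,ch]-I[...,ot]>60)&(I[...,ch]-I[...,1]>(60 if col=="red" else 25))).astype(np.uint8)
        uv0=project(f,R0(x[2])@[-50,sg*122,40]+[x[0],x[1],0])[0]
        n,l,st,ce=cv2.connectedComponentsWithStats(m)
        for i in range(1,n):
            if np.hypot(*(ce[i]-uv0))<35: print(c,col,"blob",ce[i].round(1),st[i])
        for mk in(.13,.2,.26):
            print("   pred m",mk,project(f,R0(x[2])@[-51,sg*125*np.cos(mk),65-125*np.sin(mk)]+[x[0],x[1],0])[0].round(1))
        a,b=map(int,uv0);T.append(cv2.resize(im[b-24:b+24,a-24:a+24],(390,290) if 0 else (290,290),interpolation=cv2.INTER_CUBIC))
save({"frame":np.vstack([np.hstack(T[:2]),np.hstack(T[2:])])},"bands0")
E
python3 bands.py
```

```text
scene red blob [295.4 201.1] [293 200   7   3   9]
scene red blob [297.5 204. ] [297 204   2   1   2]
scene red blob [301. 204.] [301 204   1   1   1]
scene red blob [314.2 229.4] [313 226   4   8  17]
scene red blob [328.6 230.8] [323 227  12   8  80]
scene red blob [284.5 242.2] [283 241   4   3   4]
   pred m 0.13 [313.8 226.5]
   pred m 0.2 [313.9 230. ]
   pred m 0.26 [314.1 233.1]
scene blue blob [363.6 297.8] [361 292   6  12  36]
   pred m 0.13 [361.  296.8]
   pred m 0.2 [360.3 299.8]
   pred m 0.26 [359.7 302.2]
   pred m 0.13 [321.2 218.2]
   pred m 0.2 [321.5 221.5]
   pred m 0.26 [321.8 224.5]
side blue blob [375.2 298.9] [373 295   6   9  29]
   pred m 0.13 [373.6 298.1]
   pred m 0.2 [372.9 300.6]
   pred m 0.26 [372.2 302.5]
```

```bash
sleep 1
```

```text
(no output)
```

View pics/bands0.png

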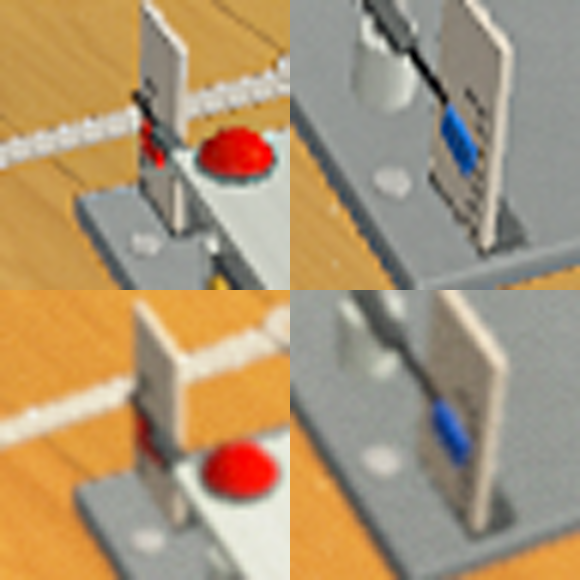

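```bash
python3 -m handwheel '[{"gripper":0,"travel":[0.0105,0.0102,0.035],"twist":0},{"gripper":0,"travel":[0.0105,0.0102,0.035],"twist":0},{"gripper":0,"travel":[0.0105,0.0102,0.035],"twist":0},{"gripper":0,"travel":[0.0105,0.0102,0.035],"twist":0},{"gripper":0,"travel":[0.0105,0.0102,0.035],"twist":0}]'
python3 -m handwheel '[{"gripper":0,"travel":[0,0,0],"twist":0.121},{"gripper":0,"travel":[0,0,0],"twist":0.121},{"gripper":0,"travel":[0,0,0],"twist":0.121},{"gripper":0,"travel":[0,0,0],"twist":0.121},{"gripper":0,"travel":[0,0,0],"twist":0.121}]'
python3 -m handwheel '[{"gripper":0,"travel":[0,0,0],"twist":0.121},{"gripper":0,"travel":[0,0,0],"twist":0.121},{"gripper":0,"travel":[0,0,0],"twist":0.121},{"gripper":0,"travel":[0,0,0],"twist":0.121},{"gripper":0,"travel":[0,0,0],"twist":0.121}]'
python3 -m handwheel '[{"gripper":0,"travel":[0,0,0],"twist":0.121},{"gripper":0,"travel":[0,0,0],"twist":0.121},{"gripper":0,"travel":[0,0,0],"twist":0.121},{"gripper":0,"travel":[0,0,0],"twist":0}]'
python3 - <<'E'
from h import *
import pickle
f=grab("wrist");save(f,"w2");pickle.dump(f,open("w2.pkl","wb"));s=env.state();print(s["time_s"],s["ee_pos"],s["ee_rot"])
for t in ["red_pad","blue_pad","red_pointer","blue_pointer","red_band","blue_band"]:
    d=env.pinpoint("wrist",t);print(t,[(np.round(q["uv"],1),round(q["confidence"],2)) for q in d[:2]])
E
```

```text
time_s: 3.62
ee_pos: [400.2, 177.6, 228.8]
ee_rot: [179.9, 0.1, 167.6]
force: [0.4, 0.6, -0.4]
gripper_width: 0.5
time_s: 4.03
ee_pos: [400.8, 177.3, 229.8]
ee_rot: [180.0, -0.0, 132.6]
force: [-0.0, -0.2, -0.3]
gripper_width: 0.7
time_s: 4.45
ee_pos: [400.8, 177.2, 229.9]
ee_rot: [180.0, -0.0, 97.9]
force: [0.9, 0.3, 0.6]
gripper_width: 0.6
time_s: 4.78
ee_pos: [400.9, 177.1, 229.9]
ee_rot: [180.0, -0.0, 77.3]
force: [1.4, -0.2, 0.6]
gripper_width: 0.4
4.8333 [400.8584074  177.07399621 229.87233914] [ 1.79985711e+02 -1.65320651e-02  7.76000136e+01]
red_pad []
blue_pad [(array([615.8,  96.9]), 0.21)]
red_pointer [(array([616.9,  95.2]), 0.55)]
blue_pointer []
red_band [(array([585.8, 101.7]), 0.82)]
blue_band []
```

View pics/w2.png

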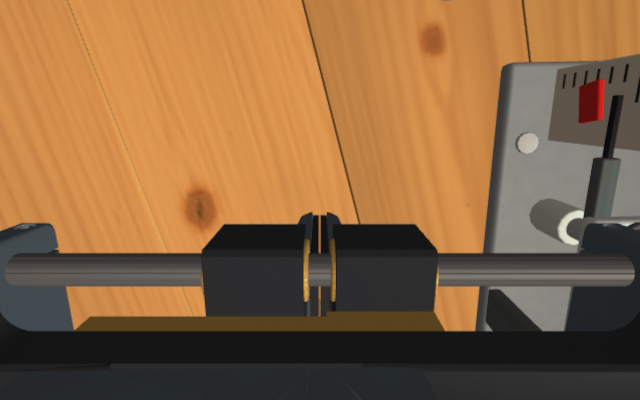

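```bash
cat > markfit.py <<'E'
from h import *
import pickle
f=pickle.load(open("w2.pkl","rb"))
I=f["frame"].astype(int);m=((I[...,0]-I[...,1]>70)&(I[...,0]-I[...,2]>70)&(np.arange(640)>560)[None]&(np.arange(400)<150)[:,None]).astype(np.uint8)
n,l,st,ce=cv2.connectedComponentsWithStats(m);i=1+st[1:,4].argmax();B=ce[i];print(B,st[i])
for yaw in(-12.5,-11.5,-13.5):
  for xp in(-55,-58):
    c,s=np.cos(np.radians(yaw)),np.sin(np.radians(yaw));R=np.array([[c,-s,0],[s,c,0],[0,0,1]])
    def res(p):
        P=np.array([[xp,125,65],[xp+5,125*np.cos(p[2]),65-125*np.sin(p[2])],[-75,145,12]])@R.T+[p[0],p[1],0]
        e=project(f,P)-np.array([[617,97],B,[503,64]]);return e.ravel()
    r=least_squares(res,[563,89,.2]);print(yaw,xp,r.x.round(3),r.fun.round(1))
E
python3 markfit.py
```

```text
[591.68639668 101.3271028 ] [579  79  26  44 963]
-12.5 -55 [5.61377e+02 8.92560e+01 1.52000e-01] [-0.8  0.1  0.2  1.   0.7 -1.4]
-12.5 -58 [5.63277e+02 8.87910e+01 1.42000e-01] [-3.4  0.3  0.1  0.6  4.4 -1.3]
-11.5 -55 [5.63863e+02 8.97810e+01 1.55000e-01] [-0.4 -0.   0.2  0.8  0.3 -0.8]
-11.5 -58 [5.6577e+02 8.9353e+01 1.4400e-01] [-3.   0.1  0.1  0.4  4.  -0.8]
-13.5 -55 [5.58882e+02 8.87740e+01 1.50000e-01] [-1.2  0.3  0.3  1.2  1.2 -2. ]
-13.5 -58 [5.60774e+02 8.82720e+01 1.40000e-01] [-3.8  0.4  0.2  0.8  4.9 -1.8]
```

```bash
python3 -m handwheel '[{"gripper":0,"travel":[0,0,-0.03],"twist":-0.121},{"gripper":0,"travel":[0,0,-0.03],"twist":0.121},{"gripper":0,"travel":[0,0,-0.03],"twist":0},{"gripper":0,"travel":[0.0023,0.0329,0],"twist":0},{"gripper":0,"travel":[0.0023,0.0329,0],"twist":0}]'
python3 -m handwheel '[{"gripper":0,"travel":[0.0023,0.0329,0],"twist":0},{"gripper":0,"travel":[0.0023,0.0329,0],"twist":0},{"gripper":0,"travel":[0,0,0],"twist":-0.121},{"gripper":0,"travel":[0,0,0],"twist":-0.121},{"gripper":0,"travel":[0,0,0],"twist":-0.121}]'
python3 -m handwheel '[{"gripper":0,"travel":[0,0,0],"twist":-0.121},{"gripper":0,"travel":[0,0,0],"twist":-0.121},{"gripper":0,"travel":[0,0,0],"twist":-0.121},{"gripper":0,"travel":[0,0,0],"twist":-0.121},{"gripper":0,"travel":[0,0,0],"twist":-0.121}]'
python3 -m handwheel '[{"gripper":0,"travel":[0,0,0],"twist":-0.121},{"gripper":0,"travel":[0,0,0],"twist":-0.121},{"gripper":0,"travel":[0,0,0],"twist":-0.121},{"gripper":0,"travel":[0,0,0],"twist":-0.121},{"gripper":0,"travel":[0,0,0],"twist":-0.121}]'
python3 -m handwheel '[{"gripper":0,"travel":[0,0,0.011],"twist":0},{"gripper":0,"travel":[0,0,0.011],"twist":0},{"gripper":0,"travel":[0,0,0.011],"twist":0},{"gripper":0,"travel":[0,0,0],"twist":0}]'
python3 - <<'E'
from h import *
s=env.state();print(s["time_s"],s["ee_pos"],s["ee_rot"],s["force"])
W=grab("wrist")["frame"];S=grab("side")["frame"]
I=np.vstack([cv2.resize(W[140:240],None,fx=1.25,fy=1.25),cv2.resize(S[180:330,230:480],None,fx=2.4,fy=2.4)[:,:600].copy() if 0 else cv2.copyMakeBorder(cv2.resize(S[180:320,230:480],None,fx=3,fy=3),0,0,0,50,0)])
save({"frame":I},"p1")
E
```

```text
time_s: 5.55
ee_pos: [466.4, 166.8, 322.3]
ee_rot: [179.8, -0.2, 77.5]
force: [0.7, -0.0, -0.4]
gripper_width: 0.5
time_s: 5.97
ee_pos: [532.1, 156.5, 319.2]
ee_rot: [-179.9, 0.0, 98.5]
force: [-1.2, -0.1, -0.2]
gripper_width: 0.5
time_s: 6.38
ee_pos: [531.4, 156.7, 319.5]
ee_rot: [-180.0, -0.0, 133.2]
force: [-0.6, 0.0, 0.6]
gripper_width: 0.7
time_s: 6.8
ee_pos: [531.4, 156.7, 319.6]
ee_rot: [-180.0, -0.0, 167.9]
force: [-0.1, -0.1, 0.2]
gripper_width: 0.1
time_s: 7.13
ee_pos: [530.7, 156.5, 284.7]
ee_rot: [-179.9, -0.2, 167.6]
force: [-0.7, -0.5, -0.0]
gripper_width: 0.3
7.1333 [530.74185885 156.54547928 284.65358663] [-179.88358536   -0.23314762  167.55601692] [-0.71880782 -0.54670057 -0.00577302]
```

View pics/p1.png

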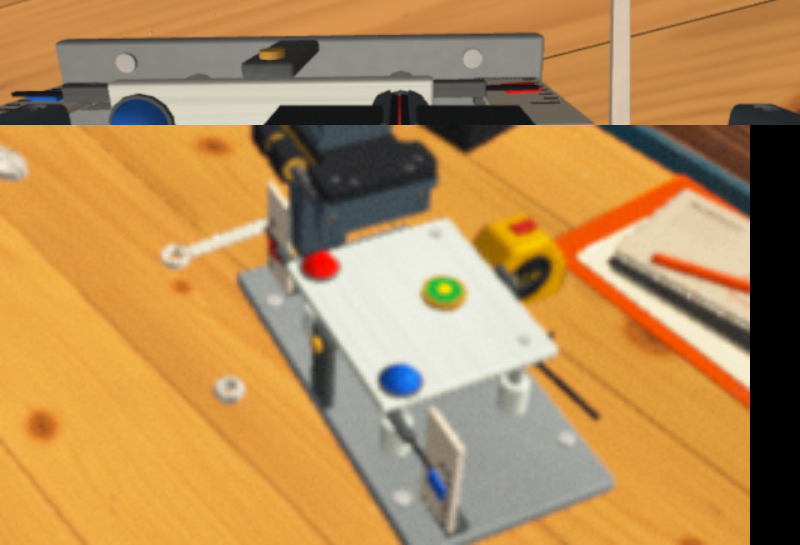

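```bash
python3 -m handwheel '[{"gripper":0,"travel":[0,0,0.003],"twist":0},{"gripper":0,"travel":[0,0,0.003],"twist":0},{"gripper":0,"travel":[0,0,0.003],"twist":0},{"gripper":0,"travel":[0,0,0.003],"twist":0},{"gripper":0,"travel":[0,0,0],"twist":0}]'
python3 -m handwheel '[{"gripper":0,"travel":[0,0,0.003],"twist":0},{"gripper":0,"travel":[0,0,0.0025],"twist":0},{"gripper":0,"travel":[0,0,0],"twist":0}]'
python3 - <<'E'
from h import *
s=env.state();print(s["time_s"],s["ee_pos"],s["force"])
W=grab("wrist")["frame"];S=grab("side")["frame"]
I=np.vstack([cv2.resize(W[175:245,360:520],None,fx=5,fy=5,interpolation=3)[:345],cv2.copyMakeBorder(cv2.resize(S[185:265,280:380],None,fx=3,fy=3,interpolation=3),0,0,0,500,0)])
save({"frame":I},"p2")
E
```

```text
time_s: 7.65
ee_pos: [531.5, 156.8, 274.5]
ee_rot: [180.0, 0.0, 167.5]
force: [0.8, -0.1, 1.7]
gripper_width: 0.8
time_s: 7.9
ee_pos: [531.7, 157.3, 269.4]
ee_rot: [179.9, 0.1, 167.5]
force: [0.0, 2.0, 3.0]
gripper_width: 0.2
7.9 [531.74082395 157.26373447 269.44717382] [0.00746993 2.01241771 2.96336953]
```

View pics/p2.png

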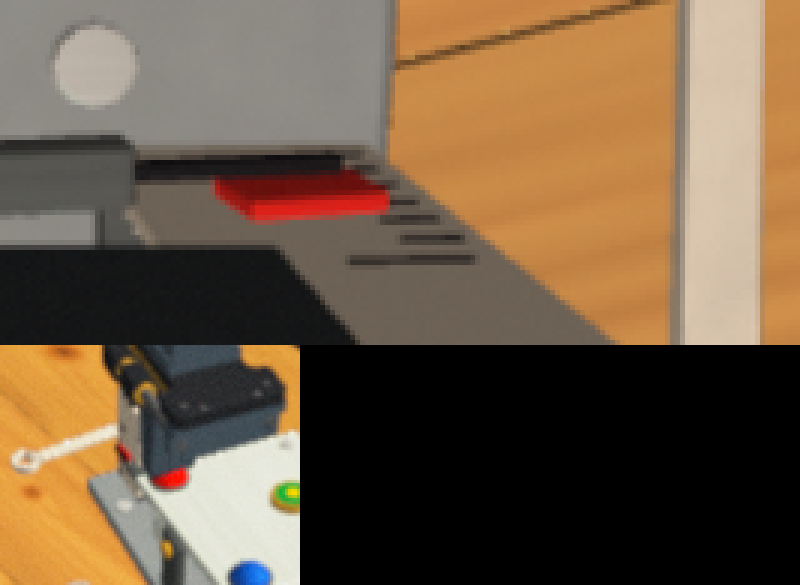

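Run:
```python
from h import *
f=grab("wrist");s=env.state();print(s["time_s"],s["ee_pos"],s["force"])
yaw=np.radians(-12.5);c,q=np.cos(yaw),np.sin(yaw);R=np.array([[c,-q,0],[q,c,0],[0,0,1]])
M=lambda P:project(f,R@np.array(P)+[561.5,89.2,0])[0]
C=lambda uv:((uv-[360,175])*5).round(0)
print("base corner",C(M([-75,145,12])),"bolt?")
for t in(.08,.109,.13,.152):
  for x in(-55,-57): print("ptr",t,x,C(M([x,125*np.cos(t),65-125*np.sin(t)])))
for m in(.152,.17,.19,.21):
  for x in(-50,-52): print("band",m,x,[C(M([x,125*np.cos(m)+dy,65-125*np.sin(m)+dz])).tolist() for dy,dz in((0,0),(-9,6),(9,6),(-9,-6),(9,-6))])
```

```text
8.05 [531.72872234 157.07528626 269.6784991 ] [0.92669202 3.72643525 4.54837503]
base corner [405. -63.] bolt?
ptr 0.08 -55 [341. 162.]
ptr 0.08 -57 [342. 145.]
ptr 0.109 -55 [328. 153.]
ptr 0.109 -57 [330. 137.]
ptr 0.13 -55 [319. 148.]
ptr 0.13 -57 [320. 131.]
ptr 0.152 -55 [309. 142.]
ptr 0.152 -57 [311. 126.]
band 0.152 -50 [[306.0, 182.0], [245.0, 196.0], [397.0, 196.0], [220.0, 169.0], [365.0, 169.0]]
band 0.152 -52 [[308.0, 166.0], [246.0, 180.0], [399.0, 180.0], [221.0, 153.0], [366.0, 153.0]]
band 0.17 -50 [[298.0, 177.0], [237.0, 191.0], [388.0, 191.0], [213.0, 164.0], [356.0, 164.0]]
band 0.17 -52 [[299.0, 161.0], [238.0, 174.0], [389.0, 175.0], [214.0, 148.0], [358.0, 149.0]]
band 0.19 -50 [[289.0, 171.0], [228.0, 185.0], [378.0, 185.0], [205.0, 159.0], [347.0, 159.0]]
band 0.19 -52 [[290.0, 156.0], [229.0, 169.0], [379.0, 169.0], [206.0, 143.0], [348.0, 144.0]]
band 0.21 -50 [[280.0, 166.0], [219.0, 179.0], [367.0, 179.0], [197.0, 154.0], [337.0, 154.0]]
band 0.21 -52 [[281.0, 151.0], [220.0, 163.0], [368.0, 164.0], [198.0, 139.0], [338.0, 139.0]]
```

```bash
python3 -m handwheel '[{"gripper":0,"travel":[0,0,0.0018],"twist":0},{"gripper":0,"travel":[0,0,0.0015],"twist":0},{"gripper":0,"travel":[0,0,0],"twist":0},{"gripper":0,"travel":[0,0,0],"twist":0}]'
python3 - <<'E'
from h import *
s=env.state();print(s["time_s"],s["ee_pos"],s["force"])
W=grab("wrist")["frame"];S=grab("side")["frame"];C=grab("scene")["frame"]
for c in("scene","wrist","side"):
  for t in("red_pointer","red_band","red_pad"):
    d=env.pinpoint(c,t);print(c,t,[(np.round(q["uv"],1).tolist(),round(q["confidence"],2)) for q in d[:1]])
k=lambda a:cv2.resize(a,(400,320),interpolation=3)
I=np.vstack([cv2.resize(W[190:235,360:520],None,fx=5,fy=5,interpolation=3),np.hstack([k(S[190:238,290:350]),k(C[200:248,285:345])])])
save({"frame":I},"p3")
E
```

```text
time_s: 8.38
ee_pos: [531.8, 157.2, 266.5]
ee_rot: [179.9, 0.1, 167.5]
force: [-0.3, 4.5, 6.4]
gripper_width: 0.7
8.3833 [531.81615729 157.22851257 266.5105421 ] [-0.29467238  4.471603    6.37141268]
scene red_pointer [([311.7, 228.9], 0.94)]
scene red_band []
scene red_pad [([326.8, 239.6], 0.55)]
wrist red_pointer [([423.9, 205.7], 0.56)]
wrist red_band [([418.8, 210.0], 0.64)]
wrist red_pad [([317.2, 236.9], 0.64)]
side red_pointer [([318.1, 217.1], 0.91)]
side red_band [([322.8, 223.0], 0.4)]
side red_pad [([334.3, 229.8], 0.75)]
```

View pics/p3.png

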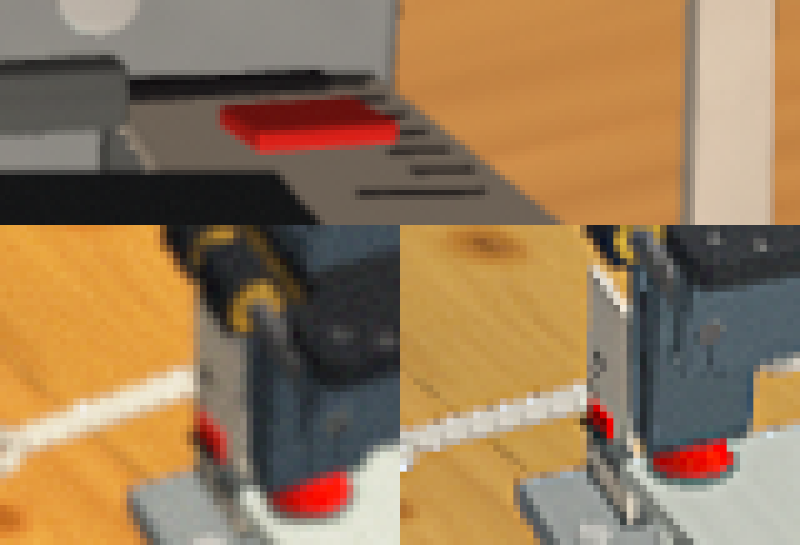

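```bash
python3 -m handwheel '[{"gripper":0,"travel":[0,0,0.0005],"twist":0},{"gripper":0,"travel":[0,0,0],"twist":0},{"gripper":0,"travel":[0,0,0],"twist":0},{"gripper":0,"travel":[0,0,0],"twist":0},{"gripper":0,"travel":[0,0,0],"twist":0}]'
python3 -m handwheel '[{"gripper":0,"travel":[0,0,0],"twist":0},{"gripper":0,"travel":[0,0,0],"twist":0},{"gripper":0,"travel":[0,0,0],"twist":0},{"gripper":0,"travel":[0,0,0],"twist":0},{"gripper":0,"travel":[0,0,0],"twist":0}]'
python3 -m handwheel '[{"gripper":0,"travel":[0,0,0],"twist":0},{"gripper":0,"travel":[0,0,0],"twist":0},{"gripper":0,"travel":[0,0,0],"twist":0},{"gripper":0,"travel":[0,0,0],"twist":0},{"gripper":0,"travel":[0,0,0],"twist":0}]'
python3 - <<'E'
from h import *
import cv2
for c in("scene","side"):
  for k in range(3):
    grab(c)
    for t in("red_pointer",):
      d=env.pinpoint(c,t);print(c,t,[(np.round(q["uv"],1).tolist(),round(q["confidence"],2)) for q in d[:1]])
s=env.state();print(s["time_s"],s["ee_pos"],s["force"])
for th in(0,.1,.13,.16,.19):
  x=[561.5,89.2];y=np.radians(-12.5);R=np.array([[np.cos(y),-np.sin(y),0],[np.sin(y),np.cos(y),0],[0,0,1]])
  print(th,[project(grab(c),R@np.array([-55,125*np.cos(th),65-125*np.sin(th)])+[*x,0])[0].round(1).tolist() for c in("scene","side")])
E
```

```text
time_s: 9.4
ee_pos: [531.8, 157.3, 266.1]
ee_rot: [179.9, 0.1, 167.5]
force: [-0.9, 4.3, 5.2]
gripper_width: 0.3
time_s: 9.82
ee_pos: [531.8, 157.2, 266.1]
ee_rot: [179.9, 0.1, 167.5]
force: [-0.2, 5.0, 6.5]
gripper_width: 0.5
time_s: 10.23
ee_pos: [531.8, 157.2, 266.1]
ee_rot: [179.9, 0.1, 167.5]
force: [0.5, 4.9, 5.9]
gripper_width: 0.6
scene red_pointer [([311.5, 228.6], 0.83)]
scene red_pointer [([314.1, 227.8], 0.69)]
scene red_pointer []
side red_pointer [([318.7, 222.1], 0.68)]
side red_pointer [([318.8, 221.3], 0.87)]
side red_pointer [([318.5, 219.4], 0.6)]
10.8333 [531.80846266 157.25190516 266.13463582] [0.21842312 3.97736823 5.47203537]
0 [[311.4, 220.6], [318.8, 212.9]]
0.1 [[311.5, 225.5], [318.9, 217.4]]
0.13 [[311.5, 227.0], [319.0, 218.8]]
0.16 [[311.6, 228.5], [319.1, 220.3]]
0.19 [[311.6, 230.0], [319.2, 221.7]]
```

```bash
python3 -m handwheel '[{"gripper":0,"travel":[0,0,-0.003],"twist":0},{"gripper":0,"travel":[0,0,-0.003],"twist":0},{"gripper":0,"travel":[0,0,-0.003],"twist":0},{"gripper":0,"travel":[0,0,-0.004],"twist":0},{"gripper":0,"travel":[0,0,-0.01],"twist":0}]'
python3 -m handwheel '[{"gripper":0,"travel":[0,0,-0.02],"twist":0},{"gripper":0,"travel":[0,0,-0.015],"twist":0},{"gripper":0,"travel":[0,0,0],"twist":0}]'
python3 - <<'E'
from h import *
s=env.state();print(s["time_s"],s["ee_pos"],s["ee_rot"],s["qpos"],s["force"])
obs=[]
for c in ["scene","side","scene","side"]:
    f=grab(c)
    for t in ["red_pad","blue_pad","red_pointer","blue_pointer"]:
        d=env.pinpoint(c,t)
        if d: obs.append((f,t,np.array(d[0]["uv"])))
x,r=fit(obs,[562,89,-.22]);print(x[:2],np.degrees(x[2]))
for o,e in zip(obs,r):print(o[1],o[2].round(1),e.round(1))
E
```

```text
time_s: 11.75
ee_pos: [530.7, 156.2, 287.3]
ee_rot: [-179.8, -0.2, 167.5]
force: [-0.3, -0.1, 1.2]
gripper_width: 0.4
time_s: 12.0
ee_pos: [532.2, 156.7, 326.7]
ee_rot: [179.9, 0.3, 167.5]
force: [0.8, -0.1, -0.3]
gripper_width: 0.4
12.0 [532.15979613 156.72463245 326.66179315] [179.87340734   0.28628061 167.5167702 ] [ 1.52277407e+01  1.99480650e+01  9.91927534e+01 -2.41742704e-02
  6.05468714e+01 -6.22775164e+01] [ 0.82038592 -0.12227119 -0.27514335]
[561.70105473  86.20671275] -13.354099178425118
red_pad [328.  235.5] [-0.3 -2.1]
blue_pad [352.  267.5] [-1.8 -0.6]
red_pointer [313.9 222.1] [-0.1 -1.4]
blue_pointer [359.6 289. ] [0.6 2.6]
red_pad [334.9 229.9] [ 1.5 -1.8]
blue_pad [363.5 266. ] [-2.   0.7]
red_pointer [372.5 293.6] [-51.4 -80.7]
blue_pointer [370.  294.2] [3.  0.1]
red_pad [326.9 232.5] [0.8 0.9]
blue_pad [351.8 267.4] [-1.6 -0.5]
red_pointer [316.1 222.2] [-2.3 -1.5]
blue_pointer [360.3 291.1] [-0.1  0.5]
red_pad [333.1 227. ] [3.3 1.1]
blue_pad [361.5 264.1] [0.  2.6]
red_pointer [319.8 214.1] [ 1.3 -1.2]
blue_pointer [371.9 293.8] [1.1 0.5]
```

```bash
python3 -m handwheel '[{"gripper":0,"travel":[0.0265,-0.025,0],"twist":0},{"gripper":0,"travel":[0.0265,-0.025,0],"twist":0},{"gripper":0,"travel":[0.0265,-0.025,0],"twist":0},{"gripper":0,"travel":[0.0265,-0.025,0],"twist":0},{"gripper":0,"travel":[0,0,0],"twist":-0.115}]'
python3 -m handwheel '[{"gripper":0,"travel":[0,0,0],"twist":-0.115},{"gripper":0,"travel":[0,0,0],"twist":-0.115},{"gripper":0,"travel":[0,0,0],"twist":-0.115},{"gripper":0,"travel":[0,0,0],"twist":-0.115},{"gripper":0,"travel":[0,0,0],"twist":-0.115}]'
python3 -m handwheel '[{"gripper":0,"travel":[0,0,0.025],"twist":-0.115},{"gripper":0,"travel":[0,0,0.025],"twist":-0.115},{"gripper":0,"travel":[0,0,0.025],"twist":-0.115},{"gripper":0,"travel":[0,0,0],"twist":-0.115},{"gripper":0,"travel":[0,0,0],"twist":-0.115}]'
python3 -m handwheel '[{"gripper":0,"travel":[0,0,0],"twist":0}]'
python3 - <<'E'
from h import *
import pickle
f=grab("wrist");save(f,"w3");pickle.dump(f,open("w3.pkl","wb"));s=env.state();print(s["time_s"],s["ee_pos"],s["ee_rot"])
for t in ["blue_pad","blue_pointer","blue_band"]:
    d=env.pinpoint("wrist",t);print(t,[(np.round(q["uv"],1),round(q["confidence"],2)) for q in d[:2]])
E
```

```text
time_s: 13.42
ee_pos: [400.4, 79.8, 322.5]
ee_rot: [-179.8, -0.4, 174.2]
force: [-1.5, 1.2, 0.3]
gripper_width: 0.5
time_s: 13.83
ee_pos: [406.3, 82.0, 323.6]
ee_rot: [-180.0, 0.0, -152.6]
force: [0.2, 0.2, -0.1]
gripper_width: 0.6
time_s: 14.25
ee_pos: [405.8, 81.9, 247.1]
ee_rot: [179.8, -0.1, -119.7]
force: [0.9, 0.0, -0.3]
gripper_width: 0.4
time_s: 14.33
ee_pos: [406.4, 82.1, 248.1]
ee_rot: [180.0, -0.0, -119.9]
force: [-0.3, 0.1, -0.2]
gripper_width: 0.5
14.3833 [406.53490418  82.08222405 248.42473813] [-1.79999330e+02  7.48749576e-03 -1.20134100e+02]
blue_pad [(array([ 97.5, 281.6]), 0.56)]
blue_pointer [(array([ 65.4, 145. ]), 0.67)]
blue_band [(array([ 83.1, 147.3]), 0.69)]
```

View pics/w3.png

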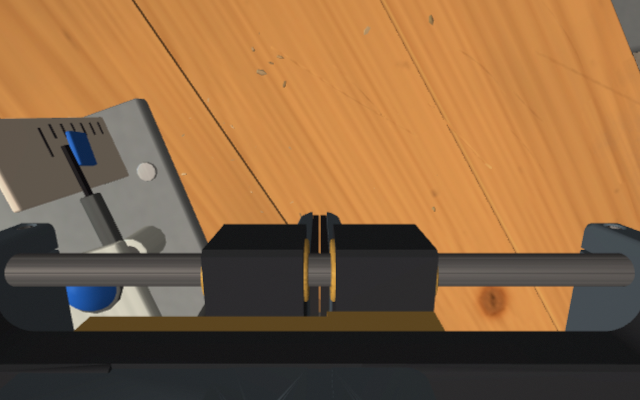

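Run:
```python
from h import *
import pickle
f=pickle.load(open("w3.pkl","rb"));I=f["frame"].astype(int)
m=((I[...,2]-I[...,0]>50)&(np.arange(400)<200)[:,None]).astype(np.uint8)
n,l,st,ce=cv2.connectedComponentsWithStats(m);i=1+st[1:,4].argmax();B=ce[i];print(B,st[i])
for yaw in(-12.5,-11.5,-13.5):
  for xp in(-55,-58):
    c,s=np.cos(np.radians(yaw)),np.sin(np.radians(yaw));R=np.array([[c,-s,0],[s,c,0],[0,0,1]])
    def res(p):
        P=np.array([[xp,-125,65],[xp+5,-125*np.cos(p[2]),65-125*np.sin(p[2])],[-75,-145,12]])@R.T+[p[0],p[1],0]
        return (project(f,P)-np.array([[66,146.5],B,[143,99]])).ravel()
    r=least_squares(res,[563,89,.2]);print(yaw,xp,r.x.round(3),r.fun.round(1))
x,y=562,88.5
for yaw in (-12.5,):
    c,s=np.cos(np.radians(yaw)),np.sin(np.radians(yaw));print("blue pad",x-45*c+-60*-s*1,y-45*s-60*c)
```

```text
[ 79.95178849 147.73872473] [ 65 131  31  34 643]
-12.5 -55 [5.65952e+02 9.04710e+01 1.28000e-01] [-0.3  0.8 -0.   1.5  0.5 -2.7]
-12.5 -58 [5.67828e+02 9.01390e+01 1.17000e-01] [ 1.9  0.3 -0.   0.9 -2.4 -1.5]
-11.5 -55 [5.63885e+02 9.19760e+01 1.26000e-01] [ 0.1  0.9 -0.   1.7 -0.  -3. ]
-11.5 -58 [5.6577e+02 9.1680e+01 1.1500e-01] [ 2.3  0.3 -0.   1.1 -2.9 -1.8]
-13.5 -55 [5.67992e+02 8.89310e+01 1.31000e-01] [-0.7  0.8 -0.   1.3  0.9 -2.3]
-13.5 -58 [5.69858e+02 8.85640e+01 1.19000e-01] [ 1.5  0.3 -0.   0.7 -2.  -1.3]
blue pad 505.0803028433168 39.66202220001862
```

```bash
python3 -m handwheel '[{"gripper":0,"travel":[0,0,-0.027],"twist":0.115},{"gripper":0,"travel":[0,0,-0.027],"twist":0.115},{"gripper":0,"travel":[0,0,-0.026],"twist":0.115},{"gripper":0,"travel":[0,0,0],"twist":0.115},{"gripper":0,"travel":[0,0,0],"twist":0.115}]'
python3 -m handwheel '[{"gripper":0,"travel":[0,0,0],"twist":0.115},{"gripper":0,"travel":[0,0,0],"twist":0.115},{"gripper":0,"travel":[0,0,0],"twist":0.115},{"gripper":0,"travel":[0,0,0],"twist":0.115},{"gripper":0,"travel":[0,0,0],"twist":0.115}]'
python3 -m handwheel '[{"gripper":0,"travel":[0,0,0],"twist":0.115},{"gripper":0,"travel":[-0.0267,-0.0047,0],"twist":0},{"gripper":0,"travel":[-0.0267,-0.0047,0],"twist":0},{"gripper":0,"travel":[-0.0267,-0.0047,0],"twist":0},{"gripper":0,"travel":[-0.0267,-0.0047,0],"twist":0}]'
python3 -m handwheel '[{"gripper":0,"travel":[0,0,0],"twist":0},{"gripper":0,"travel":[0,0,0.014],"twist":0},{"gripper":0,"travel":[0,0,0.014],"twist":0},{"gripper":0,"travel":[0,0,0.014],"twist":0},{"gripper":0,"travel":[0,0,0],"twist":0}]'
python3 - <<'E'
from h import *
s=env.state();print(s["time_s"],s["ee_pos"],s["ee_rot"],s["force"])
S=grab("side")["frame"];C=grab("scene")["frame"];k=lambda a:cv2.resize(a,(400,400),interpolation=3)
save({"frame":np.hstack([k(S[235:315,325:405]),k(C[235:315,315:395])])},"p4")
E
```

```text
time_s: 14.95
ee_pos: [406.8, 82.1, 330.5]
ee_rot: [-179.9, 0.3, -153.4]
force: [-1.3, -0.1, -0.4]
gripper_width: 0.4
time_s: 15.37
ee_pos: [406.3, 82.0, 328.8]
ee_rot: [180.0, 0.0, 173.7]
force: [-0.0, 0.5, 0.0]
gripper_width: 0.3
time_s: 15.78
ee_pos: [507.5, 40.1, 328.9]
ee_rot: [180.0, 0.1, 167.4]
force: [0.1, 0.8, -0.0]
gripper_width: 0.8
time_s: 16.2
ee_pos: [505.3, 40.6, 284.3]
ee_rot: [-179.9, -0.3, 167.4]
force: [0.6, -0.2, -0.0]
gripper_width: 0.4
16.2 [505.26440735  40.63437806 284.31678454] [-179.92637676   -0.29726022  167.44810004] [ 0.5529799  -0.23696068 -0.00156055]
```

View pics/p4.png

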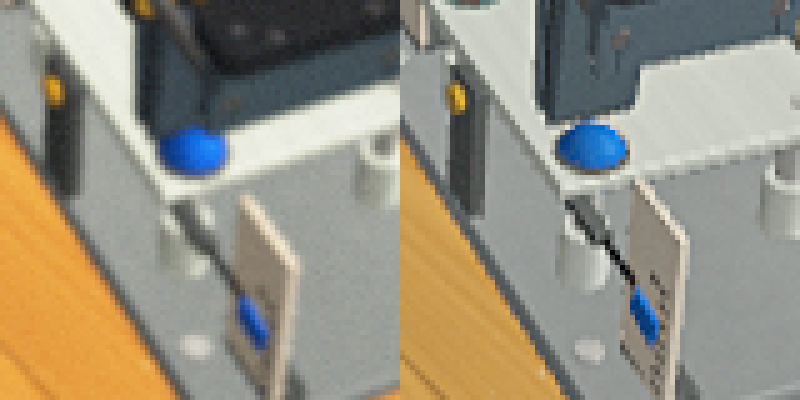

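```bash
python3 -m handwheel '[{"gripper":0,"travel":[0,0,0.003],"twist":0},{"gripper":0,"travel":[0,0,0.003],"twist":0},{"gripper":0,"travel":[0,0,0.003],"twist":0},{"gripper":0,"travel":[0,0,0.003],"twist":0},{"gripper":0,"travel":[0,0,0],"twist":0}]'
python3 -m handwheel '[{"gripper":0,"travel":[0,0,0.0025],"twist":0},{"gripper":0,"travel":[0,0,0.0025],"twist":0},{"gripper":0,"travel":[0,0,0],"twist":0},{"gripper":0,"travel":[0,0,0],"twist":0}]'
```

```text
time_s: 16.72
ee_pos: [506.6, 40.6, 274.2]
ee_rot: [-180.0, 0.0, 167.5]
force: [-0.1, 0.8, 1.1]
gripper_width: 0.4
time_s: 17.05
ee_pos: [506.7, 40.3, 269.6]
ee_rot: [-180.0, 0.0, 167.5]
force: [-0.6, -1.9, 4.3]
gripper_width: 0.3
```

Go to 267.6 (tilt about −0.138) and check with all three cameras.

```bash
python3 -m handwheel '[{"gripper":0,"travel":[0,0,0.001],"twist":0},{"gripper":0,"travel":[0,0,0.001],"twist":0},{"gripper":0,"travel":[0,0,0],"twist":0},{"gripper":0,"travel":[0,0,0],"twist":0}]'
python3 - <<'E'
from h import *
fs={}
for c in("scene","side","scene","side","wrist"):
  f=fs[c]=grab(c)
  for t in("blue_pointer","blue_band"):
    d=env.pinpoint(c,t);print(c,t,[(np.round(q["uv"],1).tolist(),round(q["confidence"],2)) for q in d[:1]])
s=env.state();print(s["time_s"],s["ee_pos"],s["force"])
y=np.radians(-11.7);R=np.array([[np.cos(y),-np.sin(y),0],[np.sin(y),np.cos(y),0],[0,0,1]])
for th in(0,.1,.13,.16,.19):
  print(th,[project(fs[c],R@np.array([-55,-125*np.cos(th),65-125*np.sin(th)])+[563.9,90.5,0])[0].round(1).tolist() for c in fs])
k=lambda a:cv2.resize(a,(400,400),interpolation=3)
save({"frame":np.vstack([cv2.resize(fs["wrist"]["frame"][195:235,110:270],(800,200),interpolation=3),np.hstack([k(fs["side"]["frame"][270:320,345:395]),k(fs["scene"]["frame"][270:320,335:385])])])},"p5")
E
```

```text
time_s: 17.38
ee_pos: [506.7, 40.4, 267.6]
ee_rot: [-180.0, 0.0, 167.5]
force: [-0.7, -4.3, 4.3]
gripper_width: 0.5
scene blue_pointer [([361.1, 296.5], 0.64)]
scene blue_band [([361.5, 295.5], 0.5)]
side blue_pointer [([373.6, 300.1], 0.61)]
side blue_band [([372.4, 301.9], 0.59)]
scene blue_pointer [([360.2, 299.5], 0.75)]
scene blue_band [([364.0, 298.0], 0.51)]
side blue_pointer [([368.4, 299.2], 0.56)]
side blue_band [([275.3, 168.6], 0.71)]
wrist blue_pointer [([208.9, 210.0], 0.6)]
wrist blue_band [([212.2, 216.5], 0.52)]
18.1333 [506.66911776  40.40710721 267.66946748] [-1.38875539 -4.01555469  5.23535166]
0 [[360.9, 290.2], [373.6, 292.6], [198.4, 218.4]]
0.1 [[360.3, 295.3], [372.9, 296.9], [206.7, 212.1]]
0.13 [[360.0, 296.7], [372.7, 298.0], [209.4, 210.3]]
0.16 [[359.8, 298.0], [372.4, 299.1], [212.2, 208.6]]
0.19 [[359.5, 299.3], [372.1, 300.2], [215.0, 207.0]]
```

View pics/p5.png

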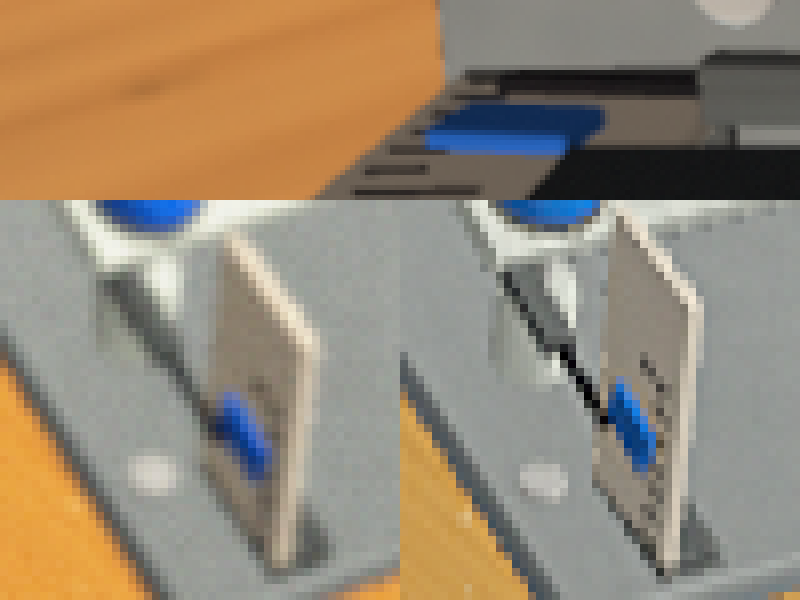

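```bash
python3 -m handwheel '[{"gripper":0,"travel":[0,0,0.0006],"twist":0},{"gripper":0,"travel":[0,0,0],"twist":0},{"gripper":0,"travel":[0,0,0],"twist":0},{"gripper":0,"travel":[0,0,0],"twist":0},{"gripper":0,"travel":[0,0,0],"twist":0}]'
python3 -m handwheel '[{"gripper":0,"travel":[0,0,0],"twist":0},{"gripper":0,"travel":[0,0,0],"twist":0},{"gripper":0,"travel":[0,0,0],"twist":0},{"gripper":0,"travel":[0,0,0],"twist":0},{"gripper":0,"travel":[0,0,0],"twist":0}]'
python3 -m handwheel '[{"gripper":0,"travel":[0,0,0],"twist":0},{"gripper":0,"travel":[0,0,0],"twist":0},{"gripper":0,"travel":[0,0,0],"twist":0},{"gripper":0,"travel":[0,0,0],"twist":0},{"gripper":0,"travel":[0,0,0],"twist":0}]'
python3 -m handwheel '[{"gripper":0,"travel":[0,0,0],"twist":0},{"gripper":0,"travel":[0,0,0],"twist":0}]'
python3 - <<'E'
from h import *
fs={c:grab(c) for c in("scene","side","wrist")}
def P(c,a,x,yaw=-11.7,o=(563.9,90.5)):
    y=np.radians(yaw);R=np.array([[np.cos(y),-np.sin(y),0],[np.sin(y),np.cos(y),0],[0,0,1]])
    return project(fs[c],R@np.array([x,-125*np.cos(a),65-125*np.sin(a)])+[*o,0])[0]
for c in fs:
  print(c,"band-minus-pointer at band .13 for tilt:",{t:(P(c,.13,-50)-P(c,t,-55)).round(1).tolist() for t in(.09,.11,.13,.15)})
  print("  band face blob:",[ (np.round(q["uv"],1).tolist(),round(q["confidence"],2)) for q in env.trace(c,"blue_band")[:1]], [(np.round(q["uv"],1).tolist()) for q in env.pinpoint(c,"blue_pointer")[:1]])
E
```

```text
time_s: 18.55
ee_pos: [506.6, 40.3, 267.1]
ee_rot: [-180.0, 0.0, 167.5]
force: [-0.8, -4.6, 4.8]
gripper_width: -0.0
time_s: 18.97
ee_pos: [506.6, 40.4, 267.1]
ee_rot: [-180.0, 0.0, 167.5]
force: [-1.2, -3.6, 6.1]
gripper_width: 0.1
time_s: 19.38
ee_pos: [506.7, 40.3, 267.1]
ee_rot: [-180.0, 0.0, 167.5]
force: [-1.2, -4.3, 5.4]
gripper_width: 0.3
time_s: 19.55
ee_pos: [506.7, 40.3, 267.1]
ee_rot: [-180.0, 0.0, 167.5]
force: [-1.3, -4.5, 5.2]
gripper_width: 0.8
scene band-minus-pointer at band .13 for tilt: {0.09: [2.1, 1.2], 0.11: [2.3, 0.3], 0.13: [2.5, -0.6], 0.15: [2.6, -1.6]}
  band face blob: [([358.5, 265.6], 0.23)] [[354.5, 299.5]]
side band-minus-pointer at band .13 for tilt: {0.09: [2.0, 0.7], 0.11: [2.2, -0.1], 0.13: [2.4, -0.9], 0.15: [2.6, -1.6]}
  band face blob: [] [[373.0, 299.2]]
wrist band-minus-pointer at band .13 for tilt: {0.09: [4.3, 5.8], 0.11: [2.6, 7.0], 0.13: [0.7, 8.1], 0.15: [-1.1, 9.3]}
  band face blob: [([213.4, 220.6], 0.53)] [[208.3, 211.5]]
```

```bash
python3 -m handwheel '[{"gripper":0,"travel":[0,0,0.0006],"twist":0},{"gripper":0,"travel":[0,0,0],"twist":0},{"gripper":0,"travel":[0,0,0],"twist":0},{"gripper":0,"travel":[0,0,0],"twist":0},{"gripper":0,"travel":[0,0,0],"twist":0}]'
python3 - <<'E'
from h import *
fs={c:grab(c) for c in("scene","side","wrist")}
k=lambda a:cv2.resize(a,(400,400),interpolation=3)
save({"frame":np.vstack([cv2.resize(fs["wrist"]["frame"][195:235,110:270],(800,200),interpolation=3),np.hstack([k(fs["side"]["frame"][270:320,345:395]),k(fs["scene"]["frame"][270:320,335:385])])])},"p6")
# red mark re-fit with face only (exclude the tab's top/side strip)
import pickle
for n,ch in(("w2",0),("w3",2)):
    I=pickle.load(open(n+".pkl","rb"))["frame"]; r,c0=(100,572) if n=="w2" else (150,60)
    print(n,[I[r,c].tolist() for c in range(c0,c0+38,2)])
E
```

```text
time_s: 20.42
ee_pos: [506.6, 40.3, 266.5]
ee_rot: [-180.0, 0.0, 167.5]
force: [-1.1, -4.6, 5.4]
gripper_width: 0.8
w2 [[94, 83, 73], [93, 83, 73], [93, 83, 74], [92, 72, 63], [88, 14, 11], [89, 16, 13], [88, 14, 11], [87, 13, 10], [88, 14, 13], [88, 15, 13], [87, 14, 11], [88, 14, 13], [91, 15, 11], [147, 22, 18], [209, 32, 24], [220, 32, 24], [123, 74, 66], [93, 83, 73], [93, 83, 73]]
w3 [[95, 86, 75], [68, 61, 56], [38, 35, 35], [32, 29, 29], [12, 13, 13], [14, 12, 13], [51, 105, 184], [45, 100, 183], [26, 62, 115], [15, 37, 73], [16, 39, 74], [13, 37, 72], [15, 38, 72], [15, 38, 73], [15, 39, 72], [14, 38, 72], [68, 68, 73], [96, 87, 76], [96, 87, 76]]
```

View pics/p6.png

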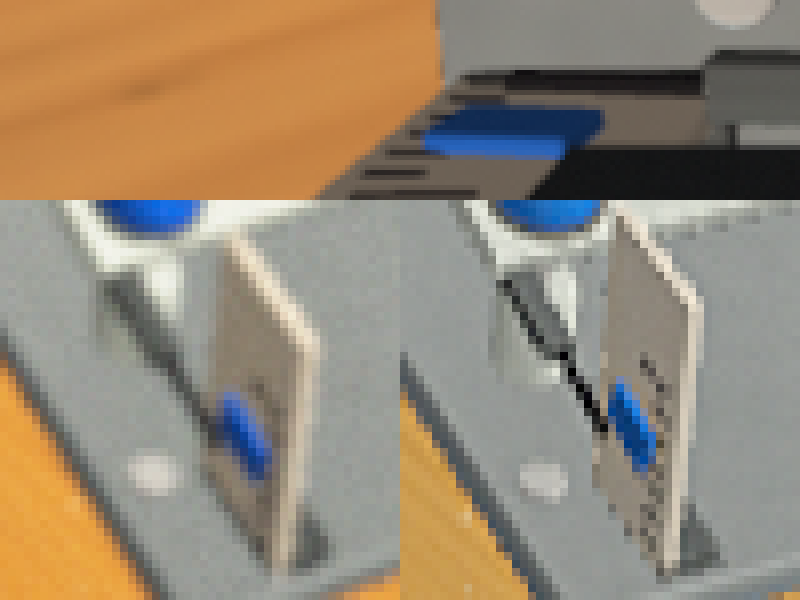

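```bash
python3 -m handwheel '[{"gripper":0,"travel":[0,0,0],"twist":0},{"gripper":0,"travel":[0,0,0],"twist":0},{"gripper":0,"travel":[0,0,0],"twist":0},{"gripper":0,"travel":[0,0,0],"twist":0},{"gripper":0,"travel":[0,0,0],"twist":0}]'
python3 -m handwheel '[{"gripper":0,"travel":[0,0,0],"twist":0},{"gripper":0,"travel":[0,0,0],"twist":0},{"gripper":0,"travel":[0,0,0],"twist":0},{"gripper":0,"travel":[0,0,0],"twist":0},{"gripper":0,"travel":[0,0,0],"twist":0}]'
python3 -m handwheel '[{"gripper":0,"travel":[0,0,0],"twist":0},{"gripper":0,"travel":[0,0,0],"twist":0},{"gripper":0,"travel":[0,0,0],"twist":0},{"gripper":0,"travel":[0,0,0],"twist":0},{"gripper":0,"travel":[0,0,0],"twist":0}]'
python3 -m handwheel '[{"gripper":0,"travel":[0,0,-0.003],"twist":0},{"gripper":0,"travel":[0,0,-0.003],"twist":0},{"gripper":0,"travel":[0,0,-0.003],"twist":0},{"gripper":0,"travel":[0,0,-0.004],"twist":0},{"gripper":0,"travel":[0,0,-0.01],"twist":0}]'
python3 -m handwheel '[{"gripper":0,"travel":[0,0,-0.025],"twist":0},{"gripper":0,"travel":[0,0,-0.025],"twist":0},{"gripper":0,"travel":[0,0,-0.025],"twist":0},{"gripper":0,"travel":[0,0,0],"twist":0},{"gripper":0,"travel":[0,0,0],"twist":0}]'
python3 - <<'E'
from h import *
import pickle
f=pickle.load(open("w2.pkl","rb"));y=np.radians(-11.7);R=np.array([[np.cos(y),-np.sin(y),0],[np.sin(y),np.cos(y),0],[0,0,1]])
def res(p): return (project(f,np.array([[-55,125,65],[-50,125*np.cos(p[2]),65-125*np.sin(p[2])],[-75,145,12]])@R.T+[p[0],p[1],0])-np.array([[617,97],[588.5,102],[503,64]])).ravel()
print("red mark, face only",least_squares(res,[563,89,.2]).x)
obs=[]
for c in ["scene","side"]:
    f=grab(c)
    if c=="scene": save(f,"end")
    for t in ["red_pad","blue_pad","red_pointer","blue_pointer"]:
        d=env.pinpoint(c,t)
        if d: obs.append((f,t,np.array(d[0]["uv"])))
x,r=fit(obs,[562,89,-.22]);print(x[:2],np.degrees(x[2]))
for o,e in zip(obs,r):print(o[1],o[2].round(1),e.round(1))
I0=cv2.imread("pics/scene0.png").astype(int);I1=cv2.imread("pics/end.png").astype(int)
d=(abs(I0-I1).max(2)>60);ys,xs=np.nonzero(d[195:330,270:430]);print("changed px near mount",len(xs),"below row 250:",d[250:330,300:430].sum())
E
```

```text
time_s: 20.98
ee_pos: [506.7, 40.3, 266.5]
ee_rot: [-180.0, 0.0, 167.5]
force: [-0.8, -3.5, 6.1]
gripper_width: 0.4
time_s: 21.4
ee_pos: [506.6, 40.3, 266.5]
ee_rot: [-180.0, 0.0, 167.5]
force: [-0.1, -4.0, 5.2]
gripper_width: 0.7
time_s: 21.82
ee_pos: [506.7, 40.3, 266.5]
ee_rot: [-180.0, 0.0, 167.5]
force: [-1.0, -4.3, 6.0]
gripper_width: 0.7
time_s: 22.23
ee_pos: [506.0, 40.9, 288.5]
ee_rot: [-180.0, -0.2, 167.5]
force: [-0.2, -1.1, 0.3]
gripper_width: 0.6
time_s: 22.65
ee_pos: [506.7, 40.8, 365.9]
ee_rot: [179.9, 0.2, 167.5]
force: [-0.5, -0.4, -0.7]
gripper_width: 0.4
red mark, face only [5.63359842e+02 8.96903475e+01 1.68835332e-01]
[563.55173502  88.58656252] -11.942215199804851
red_pad [326.1 234.4] [ 1.2 -1.3]
blue_pad [351.6 266.7] [-0.4 -0.6]
red_pointer [313.  221.6] [-0.2 -1.1]
blue_pointer [362.5 291.6] [-0.5 -1. ]
red_pad [337.3 227.8] [-1.3 -0.1]
blue_pad [364.  264.9] [-1.6  0.9]
red_pointer [319.3 211.5] [0.8 1.3]
blue_pointer [370.8 291.8] [4.  1.2]
changed px near mount 757 below row 250: 5
```

```bash
python3 -c "
from workcell import env
print(env.state()['time_s'],env.job_done())"
```

```text
the job is handed in; nothing more can be done
23.15 None
```

I pressed both corners into their bands in the order asked and released the plate level each time. I handed the job in at 23.2 s with the arm clear above the mount.

| Corner | Band middle (measured) | Tilt held | Time held |
|---|---|---|---|
| Red | about 0.169 rad | about 0.165 rad | over 2 s |
| Blue | about 0.15 rad | about 0.158 rad in the final hold | about 4 s in all, the last 1.5 s and more at the final depth |

A band reaches about 0.048 rad either side of its middle, so both holds were well inside. The tilts held come from the fingertip height, and the pictures broadly agreed with them.

- **After release:** the pads and pointers fit the level plate to within about 1–2 pixels, apart from one blue pointer reading 4 pixels off sideways. The mount is where it was, within the measuring error. Around its blue end only 5 pixels differ from the first picture. The force on the tool was back to about zero.
- **Disagreements:**
  - My first band readings (0.152 red, about 0.13 blue) were about 0.02 rad too shallow, because they took in the top of each tab. I re-measured red from the face only. The blue figure is that reading corrected by estimate, and the last wrist and scene views showed the pointer centred.
  - Single pointer readings from the trained networks scattered by a few pixels, and a few were plain wrong.
- **Not checked by eye:** the viewer's limit of 12 pictures was used up, so I did not look at the final picture. The 757 changed pixels round the whole mount I put down mostly to the arm being in view, but I did not confirm that. The tools and parts away from the mount were not checked one by one.

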